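# Take the sample panel out of its frame

### The job

Two plywood sample frames lie on the studio table, each holding a black textured panel behind a small metal swing tab. On the oblong frame (not the square one), swing the tab aside until it lies along the rail, clear of the panel, and leave it there; then lift out its panel, which has a wooden pull, and lay it flat, pull upward, in the middle of the grey felt mat. Set it down gently, do not drop it.

Things in the scene. Friction and masses are not known exactly. Their poses are not given: they have to be found in the camera images.
- frame: Oblong plywood frame lying flat, fixed, 184 mm (its x) by 136 (its y), rails 14 high. Origin: under the centre of its recess, at table height; z up. Recess 136 by 96, its floor 5 above the table. The rail at the -x end (28 wide, others 20) carries the swing tab, pivot at x = -86, y = 0. Bystander: a square frame (144 by 136, panel 90 by 90) of the same make.
- frame_tab (a joint): Oblong frame's swing tab, rad. 0: points to the frame's +x, over the panel; + is counterclockwise from above. Swings to +-1.8, clear of the panel beyond 1.25 either way; light friction (1 N), stays where left. Aluminium bar 12 mm wide, reaching 43 from the pivot, 15 to 21 above the table; 40 from the pivot a round upright post, 12 across, rises to 45 above the table.
- frame_panel: The oblong frame's loose black textured panel, 130 mm (its x) by 90 (its y) by 8, about 0.2 kg, 3 mm play all round in the recess, axes along the frame's. Origin: centre of its underside; z up. Wooden pull on its centre: a bar 14 thick (x), 50 long (y), from 8 to 36 above the underside (top 41 above the table while in the frame).
- mat: Grey felt mat, 190 (its x) by 160 (its y) by 4 mm thick, stiff, fixed to the table. Origin: centre of its underside, at table height; z up.
Things that resemble listed ones, but are neither listed nor needed, are in the scene too. Of the things like the mat, leave any that is green; of the rest the larger one is meant. What is shaped like the frame_panel but blue is not meant.

How it is judged:
By the outcome, as a careful person would: the job done as asked, in the order asked, and still so for the second after the job is handed in, with the robot touching nothing.
It also fails if it takes over 51 s, if anything falls off the work surface, if the arm or the gripper's body presses on something with over 40 N, if the wrist force passes 120 N, or if a joint passes its speed limit or range.

### The arm

A 7-joint arm with a two-finger parallel gripper is mounted at the origin on the work surface. World frame = base frame: x ahead of the robot, y to its left, z up, the work surface at z = 0. Lengths are in mm, angles in rad, forces in N, time in s.
With the tool pointing down it reaches from about 400 to 850 mm from the base axis. Payload 4.4 kg.
Tool frame: the origin (TCP) lies on the centre line of the jaws, within the pads' length; the fingertips stand 25 mm ahead of it and the grasp point (between the pads) lies 6 mm ahead of it; z points along the fingers, y is the line along which they close (so a half turn about z gives the same grasp; the last joint's range is limited). The gripper opens to 94 mm and grips with 3 to 60 N. Pads are 16 mm wide; open, the fingers measure 119 mm over their backs; the gripper's body (75 mm by 177 mm) begins 78 mm behind the grasp point.
Start: joints at [-1.316, 0.628, 0.038, 1.517, -0.027, 0.996, -0.02], TCP at [204.938, 616.862, 230.478] pointing down, gripper open.
Joint ranges: [-3.06, 3.06], [-0.37, 2.12], [-1.25, 1.32], [0.18, 2.47], [-1.1, 4.24], [0.23, 1.98], [-2.94, 2.94]. Speed limits (rad/s): [2.57, 2.57, 3.14, 3.14, 3.14, 3.14, 3.14].

### API

Orientations are given as [roll, pitch, yaw] about the fixed x, y, z axes, in that order (R = Rz(yaw) Ry(pitch) Rx(roll)).
In Python, from rig import status, snapshot, camera_model, arm gives the robot as it stands.
- The arm moves only by the tool step_arm, never from a script. Its argument "deltas" is a list of rows, each a list of 7 numbers: the shift along the tool's x, y, z in m, then the turn, a rotation vector about the tool's x, y, z in rad, then the finger opening in m, from 0 to 0.094. In form: [[dx, dy, dz, rx, ry, rz, grip], ...]. A call has 1 to 12 rows; each row is the pose to reach, as a shift and turn from the pose commanded when the call began, along the tool's axes at that moment; what a row does not reach only later rows make up. A row lasts 1/8 s, in which the tool goes at most 62.5 mm and 10.7 degrees, less where a joint would pass 70% of its speed; a pose out of reach is approached as far as the arm can. A call with a gripper value outside its range is refused whole. The fingers move at their own pace and stop on an object; the grip force is fixed at half the most. Time passes only in rows, so rows that repeat a pose let the fingers close. It gives the time, the measured TCP pose, the force, the opening and the grip force at its end, in the units of the state.
- status.get_obs(): the state, without advancing time (a new reading comes with each control period).
- snapshot(name): name is "scene" or "top" or "wrist"; returns the picture (420x560x3 uint8, red, green, blue); there is no depth.
- camera_model(name): a dict with "fx", "fy", "cx", "cy" (pixels), "position" and "orientation" of the camera in the world; the wrist camera has in their place "hand_eye" (4x4, takes a point from camera to tool coordinates, whose origin is the TCP and whose axes are the flange's). Camera axes: x right, y down, z forward; pixel columns grow to the right and rows downward; lengths in mm; the calibration is good to about 2 mm. A picture is of the moment at which its call begins: read the wrist's pose just before it. camera_model takes no time and is no camera call.
- arm.finish_job(): hands the job in; it is judged then, once.
The state is a dict: "time": time; "qpos": joint angles; "dq": joint speeds; "tau": joint torques, N m; "ee_pos": TCP position; "eef_rot": TCP orientation; "contact_force": force on the tool from outside, world axes, zero at the start; "torque": the same for the moment, N m; "grip_width": finger opening in mm; "finger_force": force on a finger pad.
Only numpy, scipy, OpenCV 4.12 (cv2) and the standard library are available. Lean on these libraries where they do the work, as an engineer would, in place of code of your own. Each camera call takes 0.05 s, during which the arm holds its last target. There are 200 camera calls.

## Working session

There is one attempt and no reset: what is moved stays moved. The work goes in short steps, Python scripts to look and compute and a tool call to move; the robot and the scene stay as the last step left them, time stands still between calls to the robot, and variables do not carry over. Pictures are saved under pics/ and viewed, at most 10 in all, crops included, and the job is handed in when it is done.

Besides the shell and the picture viewer there is one more tool, called after "Emit:" by a JSON object that holds its "op" and its "data", one argument or row to a line. step_arm: Moves the arm, as the interface text tells. Its arguments: {"type":"object","properties":{"deltas":{"type":"array","items":{"type":"array","items":{"type":"number"}}}},"required":["deltas"]}

```bash
mkdir -p pics; ls
python3 - <<'E'
from rig import status, snapshot, camera_model
import cv2
for n in ["top","scene"]:
    im=snapshot(n); cv2.imwrite(f"pics/{n}0.png",im[:,:,::-1]); m=camera_model(n); print(n,m)
print(camera_model("wrist")); o=status.get_obs(); print(o)
E
```

```text
pics
top {'fx': 461.88664474493845, 'fy': 461.88664474493845, 'cx': 274.27261392727246, 'cy': 219.7531582142399, 'position': array([ 246.1265054 ,  -25.99711282, 1355.34409404]), 'orientation': array([-2.98544365,  0.01110936, -1.59286214])}
scene {'fx': 546.3030865035322, 'fy': 546.3030865035322, 'cx': 279.580014176726, 'cy': 215.53298702316278, 'position': array([ 778.08222571,  600.51089831, 1207.27113544]), 'orientation': array([-2.60768002, -0.00668015,  2.66557624])}
{'fx': 346.7135271807342, 'fy': 346.7135271807342, 'cx': 276.91036221408166, 'cy': 205.19881574778273, 'hand_eye': array([[-9.75897855e-04, -9.73284433e-01, -2.29600653e-01,
         6.64527972e+01],
       [ 9.99999328e-01, -8.06060889e-04, -8.33493638e-04,
        -1.24811518e+00],
       [ 6.26154277e-04, -2.29601312e-01,  9.73284566e-01,
        -1.53893735e+02],
       [ 0.00000000e+00,  0.00000000e+00,  0.00000000e+00,
         1.00000000e+00]])}
{'time': 0.1, 'qpos': array([-1.31579018,  0.62918594,  0.03842845,  1.51825267, -0.02701655,
        0.99628109, -0.0199724 ]), 'dq': array([ 0.00037853, -0.00250716, -0.00024281, -0.00175497, -0.00097917,
        0.00067772,  0.0017506 ]), 'tau': array([ 3.72228489e-03, -5.50796163e+01,  1.14744902e+00, -1.87117481e+01,
       -5.23374765e-02,  1.91353209e-02,  5.83988981e-05]), 'ee_pos': array([204.75172574, 616.34025948, 229.6945046 ]), 'eef_rot': array([-3.13998252e+00, -1.15764492e-05,  2.82081863e+00]), 'contact_force': array([ 0.05262985,  0.14824633, -0.34290557]), 'torque': array([0.04432506, 0.02726345, 0.01876711]), 'finger_force': 0.0, 'grip_width': 93.89445118423475}
```

View pics/top0.png

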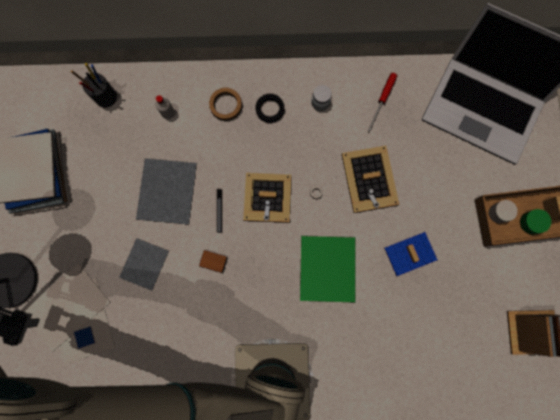

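View pics/scene0.png

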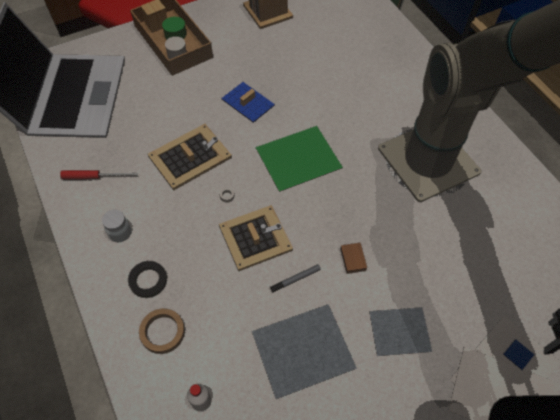

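The top view shows the oblong frame at about (370,180), with its tab end toward the robot (tab near (372,196)). The larger grey mat is at (167,190), the smaller grey piece at (145,264), and the square frame at (268,198). The scene view agrees.

```bash
cat > h.py <<'E'
import numpy as np, cv2
from rig import status, snapshot, camera_model
from scipy.spatial.transform import Rotation as R
def pose(o=None):
    o=o or status.get_obs()
    return R.from_euler('xyz',o['eef_rot']).as_matrix(), np.array(o['ee_pos'])
def cam(n):
    m=camera_model(n)
    if n=="wrist":
        r,p=pose(); H=np.array(m['hand_eye']); return m, r@H[:3,:3], r@H[:3,3]+p
    return m, R.from_euler('xyz',m['orientation']).as_matrix(), np.array(m['position'])
def ray(c,uv,z):
    m,r,p=c; uv=np.atleast_2d(uv).astype(float)
    d=np.c_[(uv[:,0]-m['cx'])/m['fx'],(uv[:,1]-m['cy'])/m['fy'],np.ones(len(uv))]@r.T
    return p+d*((z-p[2])/d[:,2])[:,None]
def proj(c,X):
    m,r,p=c; q=(np.atleast_2d(X)-p)@r
    return np.c_[q[:,0]/q[:,2]*m['fx']+m['cx'],q[:,1]/q[:,2]*m['fy']+m['cy']]
def blob(mask,uv):
    cs,_=cv2.findContours(mask.astype(np.uint8),cv2.RETR_EXTERNAL,cv2.CHAIN_APPROX_NONE)
    return max(cs,key=lambda k:(cv2.pointPolygonTest(k,uv,False)>=0,cv2.contourArea(k)))
def rect(c,k,z):
    """rectangle in world at height z: centre, (long,short), yaw of long side"""
    X=ray(c,k[:,0],z)[:,:2].astype(np.float32)
    (cx,cy),_,_=q=cv2.minAreaRect(X); b=cv2.boxPoints(q); e=[b[1]-b[0],b[2]-b[1]]
    e.sort(key=lambda v:-np.linalg.norm(v)); 
    return np.round([cx,cy],1), [round(float(np.linalg.norm(v)),1) for v in e], round(float(np.arctan2(e[0][1],e[0][0])),3)
E
python3 - <<'E'
from h import *
for n,f,m in [("top",(370,180),(167,190)),("scene",(190,155),(303,350))]:
    im=cv2.imread(f"pics/{n}0.png"); c=cam(n); hsv=cv2.cvtColor(im,cv2.COLOR_BGR2HSV); H,S,V=[hsv[...,i] for i in range(3)]
    wood=(H>8)&(H<28)&(S>85)&(V>90)
    print(n,'frame',rect(c,blob(wood,f),14))
    gm=(V<im[10:,:].mean()*1.15)&(S<80)&(V>40); gm=cv2.morphologyEx(gm.astype(np.uint8),cv2.MORPH_OPEN,np.ones((5,5)))
    print('  felt',hsv[m[1],m[0]],rect(c,blob(gm,m),4))
    met=(S<60)&(V>150); k=cv2.boundingRect(blob(wood,f)); 
    print('  tab end px', k)
print(ray(cam("top"),[(372,197),(268,210)],20).round())
E
```

```text
top frame (array([ 575.5, -302.2]), [185.8, 137.4], 0.152)
  felt [100  11  71] (array([555.5, 306. ]), [191.1, 162.2], -0.12)
  tab end px (342, 146, 57, 67)
scene frame (array([ 578.5, -305.4]), [180.8, 135.0], 0.152)
  felt [113  12  84] (array([557.6, 304.1]), [191.5, 162.0], -0.121)
  tab end px (149, 125, 82, 63)
[[ 518. -305.   20.]
 [ 486.    2.   20.]]
```

```bash
cat >> h.py <<'E'
def delta(pos,yaw,start=None):
    """shift (m) in tool axes and rotvec from the present pose to a tool-down pose"""
    r,p=start or pose()
    rt=R.from_euler('xyz',[np.pi,0,yaw]).as_matrix()
    return np.r_[(r.T@(np.array(pos,float)-p))/1000, R.from_matrix(r.T@rt).as_rotvec()].round(4)
E
python3 - <<'E'
from h import *
print(delta([540,180,250],1.9)); print(delta([540,-250,230],.937))
E
```

```text
[-4.557e-01 -3.084e-01 -1.980e-02 -1.500e-03  7.000e-04  9.208e-01]
[-5.9130e-01 -7.1640e-01  8.0000e-04 -1.1000e-03  1.5000e-03  1.8838e+00]
```

Emit:
{"op": "step_arm", "data": {
  "deltas": [
    [-0.456, -0.308, -0.02, 0, 0, 0.92, 0.094],
    [-0.456, -0.308, -0.02, 0, 0, 0.92, 0.094],
    [-0.456, -0.308, -0.02, 0, 0, 0.92, 0.094],
    [-0.456, -0.308, -0.02, 0, 0, 0.92, 0.094],
    [-0.456, -0.308, -0.02, 0, 0, 0.92, 0.094],
    [-0.456, -0.308, -0.02, 0, 0, 0.92, 0.094],
    [-0.456, -0.308, -0.02, 0, 0, 0.92, 0.094],
    [-0.456, -0.308, -0.02, 0, 0, 0.92, 0.094],
    [-0.591, -0.716, 0, 0, 0, 1.884, 0.094],
    [-0.591, -0.716, 0, 0, 0, 1.884, 0.094],
    [-0.591, -0.716, 0, 0, 0, 1.884, 0.094],
    [-0.591, -0.716, 0, 0, 0, 1.884, 0.094]
  ]
}}

```text
time: 1.6
ee_pos: [525.5, -30.1, 238.8]
eef_rot: [-3.141, -0.0, 1.145]
contact_force: [0.5, 0.0, 0.3]
grip_width: 94.0
finger_force: 0.0
```

Run:
```python
from h import *
o=status.get_obs(); print(o['qpos'].round(2),o['dq'].round(2)); print(delta([545,-308,200],.937), pose()[1])
```

```text
[-0.36  0.49  0.53  1.86 -0.31  0.88 -0.1 ] [ 0.71  0.15  0.41 -0.06 -0.3   0.04 -0.25]
[-2.450e-01  1.325e-01  3.880e-02 -2.000e-04 -2.000e-04  2.080e-01] [525.54943555 -30.14731787 238.84586162]
```

Emit:
{"op": "step_arm", "data": {
  "deltas": [
    [-0.23, 0.14, 0.039, 0, 0, 0.19, 0.094],
    [-0.23, 0.14, 0.039, 0, 0, 0.19, 0.094],
    [-0.23, 0.14, 0.039, 0, 0, 0.19, 0.094],
    [-0.23, 0.14, 0.039, 0, 0, 0.19, 0.094],
    [-0.23, 0.14, 0.039, 0, 0, 0.19, 0.094],
    [-0.23, 0.14, 0.039, 0, 0, 0.19, 0.094],
    [-0.23, 0.14, 0.039, 0, 0, 0.19, 0.094],
    [-0.23, 0.14, 0.039, 0, 0, 0.19, 0.094]
  ]
}}

```text
time: 2.6
ee_pos: [560.4, -293.3, 200.1]
eef_rot: [-3.141, -0.001, 0.963]
contact_force: [0.4, -0.8, -0.6]
grip_width: 94.1
finger_force: 0.0
```

Run:
```python
from h import *
import pickle
c=cam("wrist"); im=snapshot("wrist")[:,:,::-1].copy(); cv2.imwrite("pics/w1.png",im); pickle.dump(c,open("w1.pkl","wb"))
f=lambda x,y,z:[581+x*np.cos(.152)-y*np.sin(.152),-303+x*np.sin(.152)+y*np.cos(.152),z]
print(pose()); print(proj(c,[f(0,0,41),f(-46,0,45),f(-86,0,21),f(-46,0,21)]).round())
```

```text
(array([[ 5.70871375e-01,  8.21039453e-01,  3.00218681e-04],
       [ 8.21038973e-01, -5.70871382e-01,  9.32768117e-04],
       [ 9.37225678e-04, -2.85999381e-04, -9.99999520e-01]]), array([ 560.34320465, -293.57194889,  200.21590817]))
[[301. 192.]
 [265. 226.]
 [238. 245.]
 [266. 219.]]
```

View pics/w1.png

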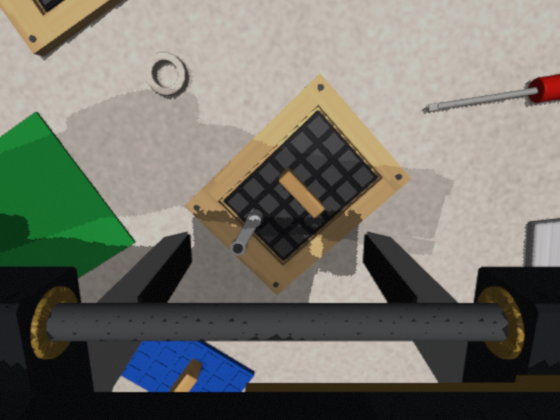

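Run:
```python
from h import *
im=cv2.imread("pics/w1.png")[150:300,180:330]; im=cv2.convertScaleAbs(im,alpha=1.6,beta=15)
cv2.imwrite("pics/w1c.png",cv2.resize(im,(600,600),interpolation=cv2.INTER_CUBIC))
```

```text
(no output)
```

View pics/w1c.png

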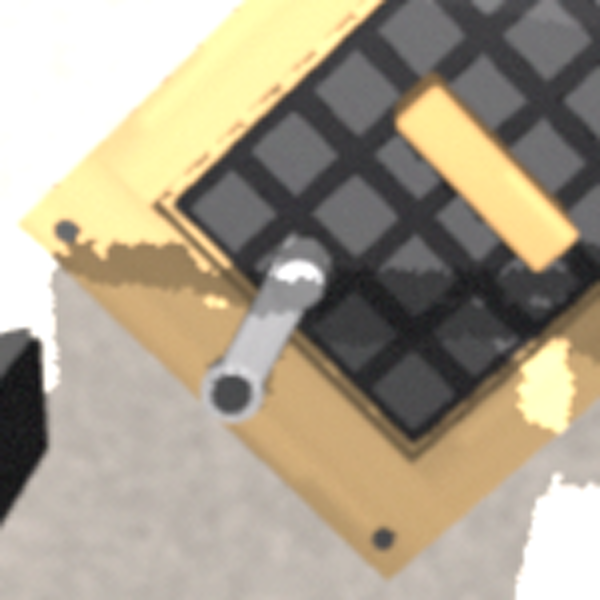

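Run:
```python
from h import *
import pickle
c=pickle.load(open("w1.pkl","rb")); im=cv2.imread("pics/w1.png"); hsv=cv2.cvtColor(im,cv2.COLOR_BGR2HSV)
K=ray(c,[(277,294),(185,206),(320,75),(410,178)],14)[:,:2]; print(K.round(),np.linalg.norm(np.roll(K,-1,0)-K,axis=1).round(),K.mean(0).round(1))
a=K[[2,3]].mean(0)-K[[0,1]].mean(0); print('yaw',np.arctan2(a[1],a[0]))
pv=ray(c,(238,248.5),21)[0]; po=ray(c,(255,221),45)[0]; pb=ray(c,(256,213),21)[0]; print('pivot',pv.round(1),'post',po.round(1),pb.round(1))
for q in (po,pb): d=q-pv; print(np.hypot(*d[:2]).round(1),np.arctan2(d[1],d[0]).round(3))
w=((hsv[...,0]>8)&(hsv[...,0]<28)&(hsv[...,1]>80)&(hsv[...,2]>110)).astype(np.uint8)
print('pull',rect(c,blob(w*(np.hypot(*(np.indices(w.shape)-np.array([195,301])[:,None,None]))<38),(302,192)),41))
```

```text
[[ 496. -386.]
 [ 475. -254.]
 [ 655. -227.]
 [ 675. -358.]] [134. 182. 133. 182.] [ 575.3 -306.4]
yaw 0.15016225362417826
pivot [ 494.1 -319.1   21. ] post [ 530.5 -300.7   45. ] [ 530.9 -299.3   21. ]
40.8 0.469
41.8 0.495
pull (array([ 579.7, -305.1]), [49.1, 13.4], -1.417)
```

The wrist view shows the pull at px (301,195), the tab pivot at (238,248) and the post top at (255,221). That puts the tab at about +0.33 rad. The measured sizes match the given ones (pivot–post 41, frame 182×134, pull 49×13).

Run:
```python
from h import *
print(delta([530.5,-300.5,105],1.10))
```

```text
[-0.0228 -0.0205  0.0952 -0.0002 -0.001  -0.1368]
```

Emit:
{"op": "step_arm", "data": {
  "deltas": [
    [-0.023, -0.0205, 0.05, 0, -0.001, -0.137, 0.04],
    [-0.023, -0.0205, 0.095, 0, -0.001, -0.137, 0.04],
    [-0.023, -0.0205, 0.095, 0, -0.001, -0.137, 0.04],
    [-0.023, -0.0205, 0.095, 0, -0.001, -0.137, 0.04],
    [-0.023, -0.0205, 0.095, 0, -0.001, -0.137, 0.04]
  ]
}}

```text
time: 3.28
ee_pos: [531.5, -303.1, 107.1]
eef_rot: [3.138, 0.001, 1.099]
contact_force: [0.8, -0.3, 1.5]
grip_width: 47.3
finger_force: 0.0
```

Run:
```python
from h import *
print(status.get_obs()['grip_width'],delta([530.5,-300.5,50],1.10))
r,p=pose(); s=(r,np.array([530.5,-300.5,50]))
print(r.round(3))
for a in np.linspace(.48,1.74,9)[1:]:
    print(delta([494.2+40*np.cos(a),-319+40*np.sin(a),50],1.10,s)[:3])
```

```text
47.300709441954304 [ 0.002  -0.0023  0.057   0.0037  0.0011 -0.0014]
[[ 0.455  0.891  0.003]
 [ 0.891 -0.455 -0.003]
 [-0.001  0.004 -1.   ]]
[ 0.0028 -0.0061 -0.    ]
[ 0.0052 -0.012  -0.0001]
[ 0.0066 -0.0181 -0.0001]
[ 0.007  -0.0244 -0.0001]
[ 0.0064 -0.0306 -0.0001]
[ 0.0049 -0.0367 -0.0001]
[ 0.0024 -0.0425 -0.0002]
[-0.0009 -0.0478 -0.0002]
```

Emit:
{"op": "step_arm", "data": {
  "deltas": [
    [0.0, 0.0, 0.0, 0, 0, 0, 0.04],
    [0.0, 0.0, 0.03, 0, 0, 0, 0.04],
    [0.0, 0.0, 0.055, 0, 0, 0, 0.04],
    [0.0, 0.0, 0.055, 0, 0, 0, 0.04],
    [0.0, 0.0, 0.055, 0, 0, 0, 0.04]
  ]
}}

```text
time: 3.9
ee_pos: [530.4, -303.2, 51.1]
eef_rot: [3.14, 0.001, 1.098]
contact_force: [-0.6, 0.9, -0.6]
grip_width: 40.0
finger_force: 0.0
```

Run:
```python
from h import *
cv2.imwrite("pics/w2.png",snapshot("wrist")[:,:,::-1]); print(delta([530.5,-300.5,50],1.10))
```

```text
[ 0.0025 -0.0014  0.0013  0.0021  0.0012 -0.0023]
```

View pics/w2.png

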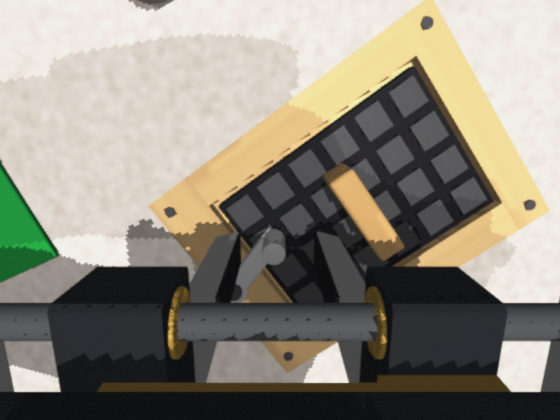

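The post top sits at about (274,250), between the two fingers. Now I'll close on it and sweep the arc.

Emit:
{"op": "step_arm", "data": {
  "deltas": [
    [0.0025, -0.001, 0.001, 0, 0, 0, 0.0],
    [0.0025, -0.001, 0.001, 0, 0, 0, 0.0],
    [0.0025, -0.001, 0.001, 0, 0, 0, 0.0],
    [0.0025, -0.001, 0.001, 0, 0, 0, 0.0],
    [0.0025, -0.001, 0.001, 0, 0, 0, 0.0]
  ]
}}

```text
time: 4.58
ee_pos: [530.2, -300.0, 49.2]
eef_rot: [3.141, 0.001, 1.098]
contact_force: [0.2, 0.2, 2.3]
grip_width: 10.9
finger_force: 30.0
```

Emit:
{"op": "step_arm", "data": {
  "deltas": [
    [0.003, -0.006, 0, 0, 0, 0, 0.0],
    [0.005, -0.012, 0, 0, 0, 0, 0.0],
    [0.0065, -0.018, 0, 0, 0, 0, 0.0],
    [0.007, -0.0245, 0, 0, 0, 0, 0.0],
    [0.0065, -0.0305, 0, 0, 0, 0, 0.0],
    [0.005, -0.0365, 0, 0, 0, 0, 0.0],
    [0.0025, -0.0425, 0, 0, 0, 0, 0.0],
    [-0.001, -0.048, 0, 0, 0, 0, 0.0],
    [-0.001, -0.048, 0, 0, 0, 0, 0.0],
    [-0.001, -0.048, 0, 0, 0, 0, 0.0]
  ]
}}

```text
time: 5.82
ee_pos: [488.8, -277.6, 49.3]
eef_rot: [3.14, -0.001, 1.1]
contact_force: [4.7, 2.8, 0.9]
grip_width: 11.3
finger_force: 30.0
```

Emit:
{"op": "step_arm", "data": {
  "deltas": [
    [-0.001, 0, 0, 0, 0, 0, 0.03],
    [-0.001, 0, 0, 0, 0, 0, 0.03],
    [-0.001, 0, 0, 0, 0, 0, 0.03],
    [0, 0, -0.03, 0, 0, 0, 0.03],
    [0, 0, -0.09, 0, 0, 0, 0.05],
    [0, 0, -0.13, 0, 0, 0, 0.05],
    [0, 0, -0.13, 0, 0, 0, 0.05]
  ]
}}

```text
time: 6.7
ee_pos: [488.3, -280.3, 181.9]
eef_rot: [3.136, 0.001, 1.097]
contact_force: [-0.1, -0.4, -0.6]
grip_width: 49.6
finger_force: 0.0
```

Run:
```python
from h import *
print(delta([579.5,-305.5,130],1.722))
```

```text
[ 0.0192  0.0924  0.0524  0.0053  0.0031 -0.6247]
```

Emit:
{"op": "step_arm", "data": {
  "deltas": [
    [0.019, 0.092, 0.05, 0.004, 0.002, -0.624, 0.05],
    [0.019, 0.092, 0.05, 0.004, 0.002, -0.624, 0.05],
    [0.019, 0.092, 0.05, 0.004, 0.002, -0.624, 0.05],
    [0.019, 0.092, 0.05, 0.004, 0.002, -0.624, 0.05],
    [0.019, 0.092, 0.05, 0.004, 0.002, -0.624, 0.05],
    [0.019, 0.092, 0.05, 0.004, 0.002, -0.624, 0.05],
    [0.019, 0.092, 0.05, 0.004, 0.002, -0.624, 0.05]
  ]
}}

```text
time: 7.58
ee_pos: [577.3, -303.8, 128.7]
eef_rot: [-3.137, -0.002, 1.721]
contact_force: [-0.0, 0.4, 0.3]
grip_width: 50.1
finger_force: 0.0
```

Run:
```python
from h import *
import pickle
c=cam("wrist"); im=snapshot("wrist")[:,:,::-1].copy(); cv2.imwrite("pics/w3.png",im); pickle.dump(c,open("w3.pkl","wb"))
f=lambda x,y,z:[579.3+x*np.cos(.151)-y*np.sin(.151),-305.8+x*np.sin(.151)+y*np.cos(.151),z]
print(pose()[1],status.get_obs()['eef_rot'],delta([579.5,-305.5,36],1.722)); print(proj(c,[f(0,0,41),f(-86,0,21),f(-86,40,45)]).round())
```

```text
[ 577.36311308 -303.82292212  128.88861159] [-3.13761974e+00 -2.37267564e-03  1.72136888e+00] [-0.0022  0.0022  0.0929 -0.004  -0.0024 -0.0006]
[[281. 219.]
 [171. 213.]
 [156. 165.]]
```

View pics/w3.png

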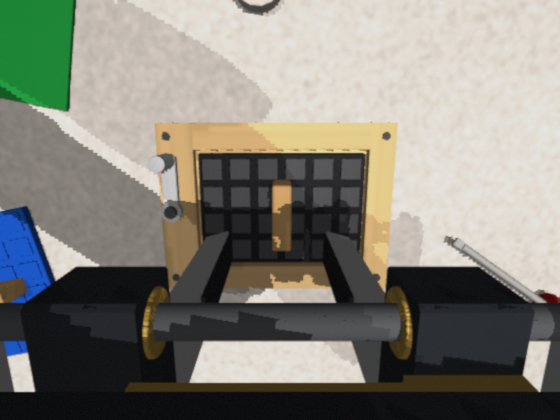

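The tab lies along the rail (pivot at (171,212), post at (157,163)). The pull is centred at about (282,216), between the fingers, so I'm descending to grip it.

Emit:
{"op": "step_arm", "data": {
  "deltas": [
    [-0.001, 0.001, 0.04, 0, 0, 0, 0.05],
    [-0.001, 0.001, 0.07, 0, 0, 0, 0.05],
    [-0.001, 0.001, 0.087, 0, 0, 0, 0.05],
    [-0.001, 0.001, 0.087, 0, 0, 0, 0.05],
    [-0.001, 0.001, 0.087, 0, 0, 0, 0.05]
  ]
}}

```text
time: 8.25
ee_pos: [579.0, -305.2, 43.1]
eef_rot: [-3.139, -0.001, 1.722]
contact_force: [0.1, 0.2, -0.4]
grip_width: 50.2
finger_force: 0.0
```

Run:
```python
from h import *
o=status.get_obs(); print(o['eef_rot'],delta([579.5,-305.5,42],1.722))
```

```text
[-3.13926626e+00 -1.06901102e-03  1.72178146e+00] [-0.0004  0.0004  0.0011 -0.0023 -0.0011 -0.0002]
```

Emit:
{"op": "step_arm", "data": {
  "deltas": [
    [0, 0.0005, 0.001, 0, 0, 0, 0.0],
    [0, 0.0005, 0.001, 0, 0, 0, 0.0],
    [0, 0.0005, 0.001, 0, 0, 0, 0.0],
    [0, 0.0005, 0.001, 0, 0, 0, 0.0],
    [0, 0.0005, 0.001, 0, 0, 0, 0.0],
    [0, 0.0005, 0.001, 0, 0, 0, 0.0]
  ]
}}

```text
time: 9.0
ee_pos: [579.1, -304.6, 41.2]
eef_rot: [-3.138, -0.002, 1.722]
contact_force: [-0.2, -0.0, 1.9]
grip_width: 13.7
finger_force: 30.0
```

Gripped at 13.7 mm. Lifting slowly.

Emit:
{"op": "step_arm", "data": {
  "deltas": [
    [0, 0, -0.008, 0, 0, 0, 0],
    [0, 0, -0.016, 0, 0, 0, 0],
    [0, 0, -0.026, 0, 0, 0, 0],
    [0, 0, -0.05, 0, 0, 0, 0],
    [0, 0, -0.08, 0, 0, 0, 0],
    [0, 0, -0.12, 0, 0, 0, 0],
    [0, 0, -0.12, 0, 0, 0, 0],
    [0, 0, -0.12, 0, 0, 0, 0]
  ]
}}

```text
time: 10.0
ee_pos: [578.7, -304.3, 160.5]
eef_rot: [-3.137, -0.003, 1.722]
contact_force: [-0.4, -0.6, -2.4]
grip_width: 13.9
finger_force: 30.0
```

Run:
```python
from h import *
# panel x (world .151 at tool yaw 1.722); mat long axis -.12 -> tool yaw 1.451
print(delta([560,0,165],1.58)); print(delta([556.5,300,165],1.451)); print(delta([556.5,300,165],1.451-np.pi/2),status.get_obs()['qpos'].round(2))
```

```text
[ 0.3036  0.0273 -0.0036 -0.0048 -0.0029  0.1418]
[ 0.6007  0.069  -0.0029 -0.005  -0.0026  0.2708]
[ 0.6007  0.069  -0.0029 -0.0062  0.002   1.8416] [ 0.27  0.73  0.29  1.57 -0.25  0.88  0.81]
```

Emit:
{"op": "step_arm", "data": {
  "deltas": [
    [0.03, 0.0035, 0, 0, 0, 0.013, 0],
    [0.08, 0.009, 0, 0, 0, 0.036, 0],
    [0.13, 0.015, 0, 0, 0, 0.058, 0],
    [0.18, 0.021, 0, 0, 0, 0.08, 0],
    [0.235, 0.027, 0, 0, 0, 0.105, 0],
    [0.29, 0.033, 0, 0, 0, 0.13, 0],
    [0.345, 0.04, 0, 0, 0, 0.155, 0],
    [0.4, 0.046, 0, 0, 0, 0.18, 0],
    [0.455, 0.052, 0, 0, 0, 0.2, 0],
    [0.51, 0.059, 0, 0, 0, 0.23, 0],
    [0.56, 0.064, 0, 0, 0, 0.25, 0],
    [0.6, 0.069, 0, 0, 0, 0.27, 0]
  ]
}}

```text
time: 11.5
ee_pos: [555.3, 301.1, 160.1]
eef_rot: [-3.134, 0.0, 1.453]
contact_force: [0.8, -0.8, -1.2]
grip_width: 13.5
finger_force: 30.0
```

Emit:
{"op": "step_arm", "data": {
  "deltas": [
    [0, 0, 0, 0, 0, 0, 0],
    [0, 0, 0, 0, 0, 0, 0],
    [0, 0, 0, 0, 0, 0, 0],
    [0, 0, 0, 0, 0, 0, 0]
  ]
}}

```text
time: 12.0
ee_pos: [557.5, 297.4, 162.0]
eef_rot: [-3.137, -0.001, 1.45]
contact_force: [-0.2, -0.5, -1.3]
grip_width: 13.7
finger_force: 30.0
```

Run:
```python
from h import *
c=cam("wrist"); im=snapshot("wrist")[:,:,::-1].copy(); cv2.imwrite("pics/w4.png",im)
def f(x,y,z,o=(556.5,305),a=-.12): return [o[0]+x*np.cos(a)-y*np.sin(a),o[1]+x*np.sin(a)+y*np.cos(a),z]
print(pose()[1],status.get_obs()['eef_rot'],delta([556.5,305,70],1.451)); print(proj(c,[f(95,80,4),f(95,-80,4),f(-95,-80,4),f(-95,80,4)]).round())
```

```text
[557.48161978 297.70353962 162.16128662] [-3.13728677e+00 -1.06600229e-03  1.45004585e+00] [ 0.007  -0.0015  0.0922 -0.0043 -0.0011 -0.001 ]
[[387.  96.]
 [375. 269.]
 [178. 269.]
 [166.  97.]]
```

View pics/w4.png

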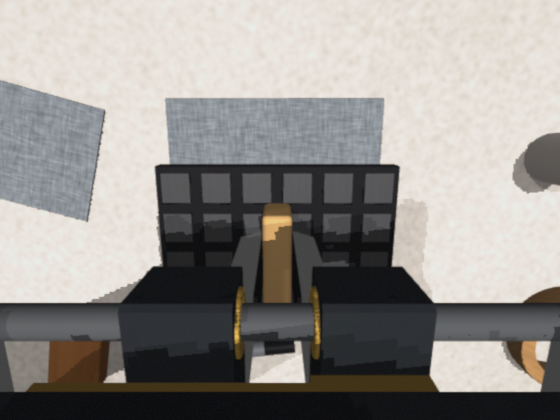

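The mat's far corners are at (167,98) and (383,98), within a few px of the prediction. The panel is held level and centred over the mat.

Emit:
{"op": "step_arm", "data": {
  "deltas": [
    [0.006, -0.0015, 0.03, -0.003, 0, 0, 0],
    [0.006, -0.0015, 0.06, -0.003, 0, 0, 0],
    [0.006, -0.0015, 0.09, -0.003, 0, 0, 0],
    [0.006, -0.0015, 0.105, -0.003, 0, 0, 0],
    [0.006, -0.0015, 0.11, -0.003, 0, 0, 0],
    [0.006, -0.0015, 0.11, -0.003, 0, 0, 0],
    [0.006, -0.0015, 0.11, -0.003, 0, 0, 0]
  ]
}}

```text
time: 12.92
ee_pos: [556.8, 305.4, 53.2]
eef_rot: [3.141, -0.002, 1.452]
contact_force: [0.2, -0.3, -2.7]
grip_width: 13.9
finger_force: 30.0
```

Run:
```python
from h import *
print(status.get_obs()['eef_rot'],delta([556.5,305,41],1.451))
c=cam("wrist"); im=snapshot("wrist")[:,:,::-1].copy(); cv2.imwrite("pics/w5.png",im)
r,p=pose(); X=p+np.array([[45,-65,28.3],[45,65,28.3],[25,0,.3]])@r.T
print(proj(c,X).round())
g=cv2.cvtColor(im,cv2.COLOR_BGR2GRAY).astype(int)
for u in (200,340): print(u,[(v,g[v,u]) for v in range(120,200,4)])
```

```text
[ 3.14125547e+00 -2.36583589e-03  1.45177495e+00] [-0.0005 -0.0002  0.0122  0.0003 -0.0024  0.0008]
[[154. 163.]
 [401. 162.]
 [278. 213.]]
200 [(120, np.int64(174)), (124, np.int64(164)), (128, np.int64(167)), (132, np.int64(159)), (136, np.int64(156)), (140, np.int64(159)), (144, np.int64(153)), (148, np.int64(151)), (152, np.int64(151)), (156, np.int64(162)), (160, np.int64(165)), (164, np.int64(81)), (168, np.int64(45)), (172, np.int64(45)), (176, np.int64(47)), (180, np.int64(42)), (184, np.int64(44)), (188, np.int64(43)), (192, np.int64(39)), (196, np.int64(37))]
340 [(120, np.int64(151)), (124, np.int64(161)), (128, np.int64(156)), (132, np.int64(141)), (136, np.int64(136)), (140, np.int64(152)), (144, np.int64(150)), (148, np.int64(157)), (152, np.int64(147)), (156, np.int64(141)), (160, np.int64(150)), (164, np.int64(76)), (168, np.int64(43)), (172, np.int64(47)), (176, np.int64(97)), (180, np.int64(97)), (184, np.int64(96)), (188, np.int64(95)), (192, np.int64(96)), (196, np.int64(95))]
```

Emit:
{"op": "step_arm", "data": {
  "deltas": [
    [0, 0, 0.003, 0, 0, 0, 0],
    [0, 0, 0.006, 0, 0, 0, 0],
    [0, 0, 0.008, 0, 0, 0, 0],
    [0, 0, 0.0095, 0, 0, 0, 0],
    [0, 0, 0.0105, 0, 0, 0, 0],
    [0, 0, 0.0115, 0, 0, 0, 0],
    [0, 0, 0.0115, 0, 0, 0, 0],
    [0, 0, 0.0115, 0, 0, 0, 0]
  ]
}}

```text
time: 13.98
ee_pos: [556.0, 305.2, 40.7]
eef_rot: [-3.14, -0.001, 1.452]
contact_force: [0.4, -0.3, -1.7]
grip_width: 13.4
finger_force: 30.0
```

Emit:
{"op": "step_arm", "data": {
  "deltas": [
    [0, 0, 0.0005, 0, 0, 0, 0],
    [0, 0, 0.0005, 0, 0, 0, 0],
    [0, 0, 0.001, 0, 0, 0, 0],
    [0, 0, 0.001, 0, 0, 0, 0]
  ]
}}

```text
time: 14.48
ee_pos: [556.0, 305.2, 40.2]
eef_rot: [-3.14, -0.002, 1.452]
contact_force: [-1.4, -0.2, 4.7]
grip_width: 13.5
finger_force: 30.0
```

Contact: the force has gone from −1.7 to +4.7 N, so the panel is resting on the mat. I'll open slowly and withdraw.

Emit:
{"op": "step_arm", "data": {
  "deltas": [
    [0, 0, 0, 0, 0, 0, 0.018],
    [0, 0, 0, 0, 0, 0, 0.03],
    [0, 0, 0, 0, 0, 0, 0.04],
    [0, 0, 0, 0, 0, 0, 0.05],
    [0, 0, 0, 0, 0, 0, 0.05],
    [0, 0, -0.02, 0, 0, 0, 0.05],
    [0, 0, -0.06, 0, 0, 0, 0.05],
    [0, 0, -0.12, 0, 0, 0, 0.05],
    [-0.05, 0, -0.16, 0, 0, 0, 0.05],
    [-0.1, 0, -0.16, 0, 0, 0, 0.05],
    [-0.1, 0, -0.16, 0, 0, 0, 0.05],
    [-0.1, 0, -0.16, 0, 0, 0, 0.05]
  ]
}}

```text
time: 15.98
ee_pos: [544.4, 206.4, 200.5]
eef_rot: [-3.141, -0.003, 1.452]
contact_force: [0.2, -0.4, -0.4]
grip_width: 50.2
finger_force: 0.0
```

Run:
```python
from h import *
im=snapshot("scene")[:,:,::-1].copy(); cv2.imwrite("pics/s2.png",im)
```

```text
(no output)
```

View pics/s2.png

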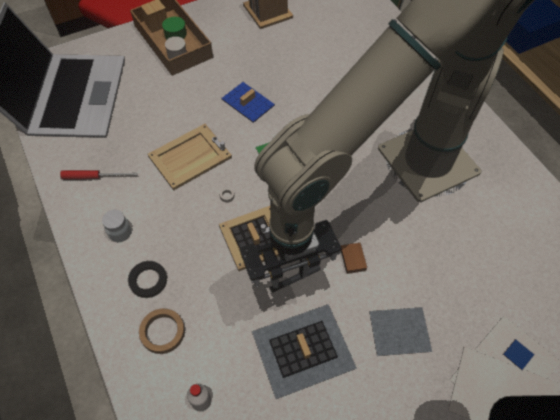

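The panel lies flat and centred on the grey mat (centre about (304,348)), pull up. The oblong frame is empty, its tab lies along the rail near (218,142), and the arm is clear.

```bash
python3 -c "
from rig import arm; print(arm.finish_job())"
```

```text
the job is handed in; nothing more can be done
None
```

I swung the oblong frame's tab along its rail, lifted out its panel, laid it flat and pull up in the middle of the larger grey mat, and handed the job in at about 16 s.

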